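Dial the batch code and lock the sample cassettes in the bench safe

ROBOT

A 6-joint arm with a two-finger parallel gripper is mounted at the origin on a cart in front of the work surface, level with it; the furniture and walls round the work are solid. World frame = base frame: x ahead of the robot, y to its left, z up, the work surface at z = 0. Lengths are in m, angles in rad, forces in N, time in s.
With the tool pointing down it reaches from about 0.25 to 0.8 m from the base axis. Payload 3.9 kg.
Tool frame: the origin (TCP) lies between the finger pads; the fingertips stand 14 mm ahead of it and the grasp point (between the pads) lies 5 mm behind it; y points along the fingers, x is the direction in which the jaws open and shut, and the axes are right-handed (so a half turn about y gives the same grasp; the last joint's range is limited). The gripper opens to 85 mm and grips with 20 to 120 N. Pads are 22 mm wide; open, the fingers measure 114 mm over their backs; the gripper's body (76 mm by 85 mm) begins 54 mm behind the grasp point. The pads swing forward as they close: fully open they stand 13 mm farther back than shut.
Start: joints at [1.153, 0.26, -0.138, 1.173, 0, 1.571], TCP at [0.213, 0.48, 0.216] pointing down, gripper open.
Joint ranges: [-2.78, 2.78], [-0.83, 1.72], [-1.28, 1.37], [-1.9, 2.12], [-1.57, 1.48], [-3.14, 3.14]. Speed limits (rad/s): [2.57, 2.57, 3.14, 3.14, 3.14, 3.14].

INTERFACE

Orientations are given as a unit quaternion [w, x, y, z].
In Python, from cell import r gives the robot as it stands.
- The arm moves only by the shell command python3 -m crank 'ROWS' [FORCE]. ROWS is JSON, one flat list of numbers, 5 for each row, row after row: the gripper's target within -1 to 1 (shut at 1, half-way at 0, fully open at -1), then the shift along the tool's x, y, z each as a share of 0.1 m, from -1 to 1, then the turn about the tool's y as a share of pi rad, from -1 to 1. In form: [gripper, dx, dy, dz, yaw, gripper, dx, dy, dz, yaw, ...]. A call has 1 to 10 rows; each row is the pose to reach, as a shift and turn from the pose commanded when the call began, along the tool's axes at that moment, turning the shorter way round; what a row does not reach only later rows make up. A row lasts 1/12 s, in which the tool goes at most 41.7 mm and 7.16 degrees, less where a joint would pass 70% of its speed; a pose out of reach is approached as far as the arm can. A call with a number of a shift or a turn outside -1 to 1 is refused whole. A call with a gripper value outside its range is refused whole. The fingers move at their own pace and stop on an object; FORCE is the grip in N (left out, the last holds). Time passes only in rows, so rows that repeat a pose let the fingers close. It gives the time, the measured TCP pose, the force and the opening at its end, in the units of the state.
- r.state(): the state, without advancing time (a new reading comes with each control period).
- r.grab_frame(name): name is "scene" or "top" or "wrist"; returns a dict with "image" (420x560x3 uint8, red, green, blue), "fx", "fy", "cx", "cy" (pixels), "position" and "rotation" of the camera in the world; the wrist camera has in their place "hand_eye" (4x4, takes a point from camera to tool coordinates, whose origin is the TCP and whose axes are the tool frame's). Camera axes: x right, y up, looking along -z (the intrinsics and any distortion apply to the point x, -y, -z); pixel columns grow to the right and rows downward; lengths in m; the calibration is good to about 2 mm. A picture is of the moment at which its call begins: read the wrist's pose just before it. There is no depth.
- r.sign_off(): hands the job in, once; it reports no verdict.
The state is a dict: "time": time; "q": joint angles; "dq": joint speeds; "joint_torque": joint torques, N m; "ee_pos": TCP position; "eef_rot": TCP orientation; "force": force on the tool from outside, world axes, zero at the start; "torque": the same for the moment, N m; "opening": opening from 0.0 (shut) to 1.0 (fully open).
Only numpy, scipy, OpenCV 4.12 (cv2) and the standard library are available. Lean on these libraries where they do the work, as an engineer would, in place of code of your own. Each camera call takes 0.05 s, during which the arm holds its last target. There are 200 camera calls.

TASK

Lock all the orange-lidded sample cassettes that lie on the bench away in the grey dial safe. Its code depends on the batch in use, which is the bottle standing on the round green mat: for the amber bottle turn the dial right to red, back left to blue, then right to yellow; for the white bottle turn it left to green, back right to yellow, then left to blue; pause a second on each of these marks, and when turning back stop at the second mark, never running on towards the next mark beyond it. Leave the dial on the last mark while you open the drawer as far as it goes, set every cassette flat in it, lid up, and shut it fully, then turn the dial back to white; do not move the bottles, the mouse or the timer.

Things in the scene. Friction and masses are not known exactly. Their poses are not given: they have to be found in the camera images.
- dial (a joint): angle of the dial on the safe's top, rad: 0 = pointer on the white mark, + clockwise seen from above (to the right seen from the robot). Marks every 45 degrees: green -1.571, blue -0.785, white 0, yellow +0.785, red +1.571. End stops at +-1.85; light friction (0.05 N m), stays where it is left
- dial_grip (a point): point on the dial's vertical axis, 14 mm below the top of its grip bar, at the height to grip. The grip is a black bar 56 long, 16 thick, standing 10 to 48 mm above the safe's top, on an aluminium disc 68 across; a white line on one end of the bar is the pointer. The x axis points along the bar to the pointer end, z up
- drawer (a joint): how far the safe's drawer is open, m: 0 shut, 0.088 fully open; slides straight to the front (to the robot's side) with 1.5 N friction, no spring; nothing mechanical bars it
- drawer_handle (a point): centre of the drawer's handle bar: a horizontal steel bar 10 thick, 100 long along y, 46 mm above the bench, its centre 32 mm in front of the dark drawer front (free gap behind it 27 mm); the front is 60 high. Axes as the safe's: x to the safe's back, y to its left, z up; pull along -x
- drawer_bay (a point): point on the drawer's inner floor, 6 mm above the bench, midway across, 44 mm behind the inside of the drawer front (moves with the drawer; midway between the drawer front and the safe's body when fully open); axes as the safe's. The drawer is 232 wide inside, side walls 36 mm high; inner length 122. The safe is a grey box fixed to the bench, 140 deep, 260 wide, top 64 mm above the bench, 50 mm clear height over the drawer floor
- mat: thin round green mat, 100 across, flat on the bench; origin at its centre on the bench
- amber_mid (a point): centre (67 mm up) of the amber glass reagent bottle with black cap, 62 across, 135 high (a similar one far back on the bench is only background)
- white_mid (a point): centre (75 mm up) of the white reagent bottle with blue cap, 68 across, 150 high (a similar one far back on the bench is only background)
- mouse: black computer mouse, 114x59x38, bystander; origin under its centre
- timer: small white lab timer, 62x66x19, bystander; origin under its centre
- cassette_1_mid (a point): centre (18 mm above its underside) of a sample cassette: a closed white plastic box with orange lid, 62 long (x) by 42 wide (y) by 36 high (z up), about 90 g, to be gripped across its 42 mm; may be absent
- cassette_2_mid (a point): centre (18 mm above its underside) of a sample cassette: a closed white plastic box with orange lid, 62 long (x) by 42 wide (y) by 36 high (z up), about 90 g, to be gripped across its 42 mm; may be absent
- cassette_3_mid (a point): centre (18 mm above its underside) of a sample cassette: a closed white plastic box with orange lid, 62 long (x) by 42 wide (y) by 36 high (z up), about 90 g, to be gripped across its 42 mm; may be absent
- cassette_4_mid (a point): centre (18 mm above its underside) of a sample cassette: a closed white plastic box with orange lid, 62 long (x) by 42 wide (y) by 36 high (z up), about 90 g, to be gripped across its 42 mm; may be absent
There are look-alikes about, which are no part of the job. Leave any black or purple look-alike of the part that bears cassette_2_mid alone.

How it is judged:
By the outcome, as a careful person would: the job done as asked, in the order asked, and still so for the second after the job is handed in, with the robot touching nothing.
Of cassette_1, cassette_2, cassette_3, cassette_4 only 2 to 3 are there at a start; the rules pass over those that are not, and their reading is None.
At some moment in a run one of cassette_1, cassette_2, cassette_3, cassette_4 may be knocked a few centimetres aside while the robot is not near it.
It also fails if it takes over 192 s, if anything falls off the work surface, if the arm or the gripper's body presses on something with over 40 N, if the wrist force passes 120 N, or if a joint passes its speed limit or range.

## Working session

There is one attempt and no reset: what is moved stays moved. The work goes in short steps, Python scripts to look and compute and a shell command to move; the robot and the scene stay as the last step left them, time stands still between calls to the robot, and variables do not carry over. Pictures are saved under pics/ and viewed, about 12 in all and at most 16, crops included, and the job is handed in when it is done.

```bash
ls; mkdir -p pics; python3 - <<'E'
from cell import r
import cv2,pickle,numpy as np
s=r.state(); print(s)
d={}
for n in("scene","top","wrist"):
    f=r.grab_frame(n); d[n]=f
    cv2.imwrite(f"pics/a_{n}.png",cv2.cvtColor(f["image"],cv2.COLOR_RGB2BGR))
    print(n,{k:(np.round(v,4).tolist() if not isinstance(v,str) else v) for k,v in f.items() if k!="image"})
pickle.dump((s,d),open("a.pkl","wb"))
E
```

```text
pics
{'time': 0.0, 'q': array([ 1.15300813e+00,  2.60642038e-01, -1.39405507e-01,  1.17271126e+00,
       -3.17607648e-07,  1.57079252e+00]), 'dq': array([-0.00197865,  0.00027314, -0.00111054, -0.0007569 , -0.00037363,
        0.00022322]), 'joint_torque': array([ 8.04189422e-04, -4.05673313e+01,  2.53924584e+01,  1.85854820e-02,
       -2.55964551e-04,  4.30420073e-06]), 'ee_pos': array([0.21271526, 0.47917206, 0.21527317]), 'eef_rot': array([-0.59244019,  0.59319679,  0.38486065, -0.38602392]), 'force': array([ 0.27883607, -0.27910721, -0.00405229]), 'torque': array([ 0.00478628,  0.00302059, -0.02064261]), 'opening': 0.9978221764297517}
scene {'fx': 494.3391, 'fy': 494.3391, 'cx': 271.1354, 'cy': 202.5379, 'position': [-0.564, 0.657, 1.2408], 'rotation': [-0.4411, -0.2047, 0.3558, 0.7981]}
top {'fx': 425.677, 'fy': 425.677, 'cx': 281.6173, 'cy': 205.6852, 'position': [0.3493, 0.0184, 1.3579], 'rotation': [-0.7053, -0.0464, 0.047, 0.7058]}
wrist {'fx': 292.0779, 'fy': 292.0779, 'cx': 279.3674, 'cy': 215.0285, 'hand_eye': [[1.0, -0.0011, -0.0009, 0.0007], [-0.0006, 0.2578, -0.9662, -0.1572], [0.0013, 0.9662, 0.2578, 0.064], [0.0, 0.0, 0.0, 1.0]]}
```

View pics/a_scene.png

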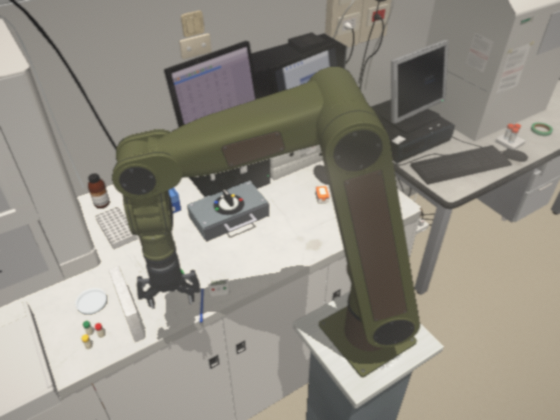

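View pics/a_top.png

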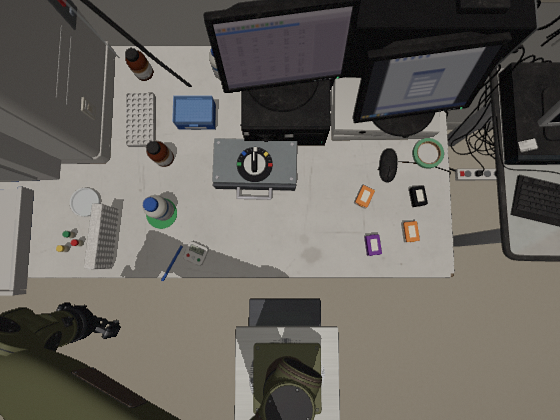

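The top view shows the white bottle on the green mat at (158,210), so the code is green, then yellow, then blue. The safe is at (255,163) with its handle at (254,193). The orange cassettes are at (365,196) and (411,231). The look-alikes are purple at (373,244) and black at (418,196), the mouse is at (388,165) and the timer at (195,253).

```bash
cat > h.py <<'E'
import numpy as np,cv2
from scipy.spatial.transform import Rotation as R
def Rq(q): return R.from_quat(np.array(q)[[1,2,3,0]]).as_matrix()
def campose(f,s=None):
    if "hand_eye" in f:
        T=np.array(f["hand_eye"]); A=Rq(s["eef_rot"])
        return A@T[:3,3]+s["ee_pos"], A@T[:3,:3]
    return np.array(f["position"]),Rq(f["rotation"])
def pt(f,uv,z,s=None):
    p,M=campose(f,s)
    d=M@np.array([(uv[0]-f["cx"])/f["fx"],-(uv[1]-f["cy"])/f["fy"],-1.])
    return p+d*(z-p[2])/d[2]
def px(f,P,s=None):
    p,M=campose(f,s); c=M.T@(np.array(P)-p)
    return np.array([f["cx"]-f["fx"]*c[0]/c[2],f["cy"]+f["fy"]*c[1]/c[2]])
def blobs(f,lo,hi,z,s=None,amin=40):
    h=cv2.cvtColor(f["image"],cv2.COLOR_RGB2HSV); m=cv2.inRange(h,lo,hi)
    m=cv2.morphologyEx(m,cv2.MORPH_CLOSE,np.ones((3,3)))
    o=[]
    for c in cv2.findContours(m,cv2.RETR_EXTERNAL,cv2.CHAIN_APPROX_NONE)[0]:
        if cv2.contourArea(c)<amin: continue
        P=np.array([pt(f,q,z,s)[:2] for q in c[:,0]],np.float32)*1000
        b=cv2.minAreaRect(P); bx=cv2.boxPoints(b); e=bx[1]-bx[0],bx[2]-bx[1]
        e=max(e,key=np.linalg.norm)
        o.append((np.round(c[:,0].mean(0)).tolist(),np.round(b[0]).tolist(),np.round(b[1]).tolist(),round(float(np.degrees(np.arctan2(e[1],e[0]))%180),1)))
    return o
E
python3 - <<'E'
import pickle; from h import *
s,d=pickle.load(open("a.pkl","rb"))
f=d["top"]; 
print("orange",*blobs(f,(5,130,100),(18,255,255),.036),sep="\n")
print("purple",*blobs(f,(125,80,40),(155,255,255),.036),sep="\n")
print("green",*blobs(f,(50,90,50),(80,255,255),.0),sep="\n")
print("yel",*blobs(f,(20,120,100),(35,255,255),.066,amin=5),sep="\n")
for n,uv,z in[("handle",(254,196),.046),("dial",(254,160),.1),("safeTL",(214,139),.064),("safeTR",(297,141),.064),("BL",(213,185),.064),("BR",(297,187),.064)]: print(n,pt(f,uv,z).round(3))
i=f["image"][120:280,120:440]; cv2.imwrite("pics/b.png",cv2.cvtColor(cv2.resize(i,None,fx=2.5,fy=2.5,interpolation=cv2.INTER_CUBIC),cv2.COLOR_RGB2BGR))
E
```

```text
orange
([411.0, 231.0], [445.0, -386.0], [62.0, 41.0], 7.0)
([364.0, 196.0], [554.0, -243.0], [41.0, 64.0], 154.4)
purple
([373.0, 245.0], [403.0, -265.0], [61.0, 45.0], 6.6)
green
([165.0, 216.0], [497.0, 397.0], [73.0, 97.0], 128.3)
yel
([59.0, 248.0], [391.0, 690.0], [19.0, 15.0], 90.0)
([266.0, 154.0], [683.0, 67.0], [13.0, 9.0], 0.2)
handle [0.554 0.103 0.046]
dial [0.656 0.101 0.1  ]
safeTL [0.732 0.229 0.064]
safeTR [ 0.725 -0.031  0.064]
BL [0.586 0.229 0.064]
BR [ 0.579 -0.03   0.064]
```

View pics/b.png

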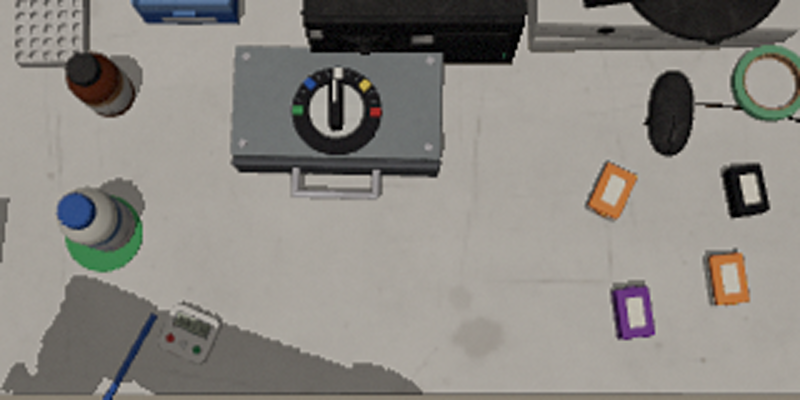

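The blow-up confirms the dial pointer is on white (336,85), the safe is nearly square to the robot, and only two orange cassettes are in view. Next I compute the tool axes and the first move to above the dial.

```bash
cat >> h.py <<'E'
SY=np.radians(-1.5)  # safe yaw
def plan(xyz,jaw):
    "print shift in units of .1 m along tool axes, and turn share so tool x is at world yaw jaw(deg) mod 180, from measured pose"
    from cell import r
    s=r.state(); A=Rq(s["eef_rot"]); d=A.T@(np.array(xyz)-s["ee_pos"])
    y=np.degrees(np.arctan2(A[1,0],A[0,0])); t=-(jaw-y)
    t=(t+90)%180-90
    print("t",round(s["time"],2),"pos",s["ee_pos"].round(4),"yaw",round(y,2),"q",s["q"].round(2),"F",s["force"].round(1),"op",round(s["opening"],3))
    print("shift",(d*10).round(3),"turn deg",round(t,2),"share",round(t/180,4))
E
python3 - <<'E'
from h import *; from cell import r
print(Rq(r.state()["eef_rot"]).round(3))
plan((.62,.10,.25),90-1.5)
E
```

```text
[[ 0.406 -0.001 -0.914]
 [ 0.914 -0.001  0.406]
 [-0.002 -1.     0.   ]]
t 0.15 pos [0.2128 0.4793 0.2155] yaw 66.06 q [ 1.15  0.26 -0.14  1.17  0.    1.57] F [-0.4  0.6 -0.1] op 1.004
shift [-1.815 -0.343 -5.261] turn deg -22.44 share -0.1247
```

View pics/a_wrist.png

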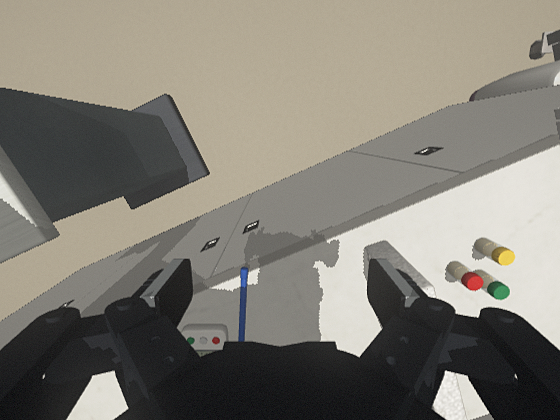

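The wrist view shows its image-up direction is the robot side, with the timer and pen below. I move to above the dial.

```bash
python3 -m crank '[-1,0,-0.8,0,0,-1,0,-0.8,0,0,-1,0,-0.8,0,0]' 40
for i in 1 2 3 4 5; do python3 -m crank '[-1,-0.36,0,-0.9,0,-1,-0.36,0,-0.9,0,-1,-0.36,0,-0.9,0,-1,-0.36,0,-0.9,0]'|tail -1; done
python3 -m crank '[-1,0,0,0,-0.125,-1,0,0,0,-0.125,-1,0,0,0,-0.125,-1,0,0,0,-0.125,-1,0,0,0,-0.125]'
python3 - <<'E'
from h import *
plan((.60,.10,.25),88.5)
from cell import r
import pickle
s=r.state(); f=r.grab_frame("wrist"); pickle.dump((s,f),open("b.pkl","wb")); cv2.imwrite("pics/c.png",cv2.cvtColor(f["image"],cv2.COLOR_RGB2BGR))
E
```

```text
time: 0.4
ee_pos: [0.2141, 0.4823, 0.3025]
eef_rot: [0.595, -0.591, -0.388, 0.382]
force: [0.6, 0.8, 1.3]
opening: 1.001
opening: 1.001
opening: 0.993
opening: 1.0
opening: 1.003
opening: 1.0
time: 2.48
ee_pos: [0.55, 0.1347, 0.2962]
eef_rot: [0.507, -0.506, -0.494, 0.494]
force: [0.3, 0.3, -0.0]
opening: 1.0
t 2.48 pos [0.55   0.1347 0.2962] yaw 88.56 q [0.24 0.32 0.15 1.4  0.   0.26] F [ 0.3  0.3 -0. ] op 1.0
shift [-0.335  0.461 -0.509] turn deg 0.06 share 0.0003
```

View pics/c.png

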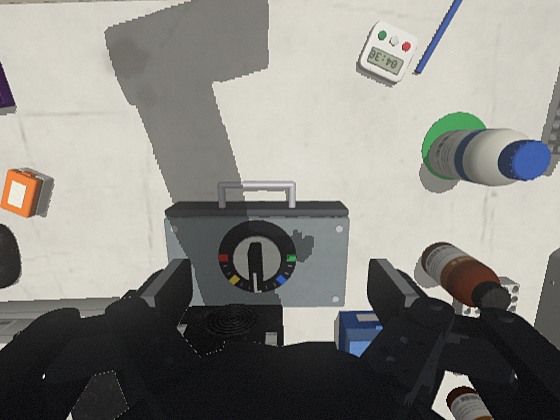

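The wrist view shows the dial disc at about (258,256) with red at (223,258), green at (291,258) and white near (257,287). The handle is at (257,184), with the white bottle and timer off to the right. I refine these numerically.

```bash
python3 - <<'E'
from h import *; import pickle
s,f=pickle.load(open("b.pkl","rb"))
h=cv2.cvtColor(f["image"],cv2.COLOR_RGB2HSV)
box=np.zeros(h.shape[:2],np.uint8); box[225:300,205:305]=1
P={}
for n,lo,hi in[("red",(0,130,90),(6,255,255)),("red2",(172,130,90),(180,255,255)),("yel",(18,130,90),(35,255,255)),("grn",(45,130,60),(80,255,255)),("blu",(100,130,60),(125,255,255))]:
    v,u=np.nonzero(cv2.inRange(h,lo,hi)*box)
    if len(u)>5: P[n]=pt(f,(u.mean(),v.mean()),.066,s); print(n,len(u),u.mean().round(1),v.mean().round(1),P[n].round(4))
r_=P.get("red",P.get("red2")); g=P["grn"]
# 4 points at -90,-45,45,90: fit circle centre & yaw
d=(g-r_)[:2]; print("centre",((g+r_)/2).round(4),"safe yaw",np.degrees(np.arctan2(-d[0],d[1])))
d=(P["blu"]-P["yel"])[:2]; print("yaw2",np.degrees(np.arctan2(-d[0],d[1])))
hd=[pt(f,q,.046,s) for q in[(219,186),(257,186),(296,186)]]; print("handle",np.round(hd,4))
fe=[pt(f,q,.064,s) for q in[(174,228.5),(339,229)]]; print("screws",np.round(fe,4))
i=f["image"][175:315,155:355]; cv2.imwrite("pics/d.png",cv2.cvtColor(cv2.resize(i,None,fx=4,fy=4,interpolation=cv2.INTER_CUBIC),cv2.COLOR_RGB2BGR))
E
```

```text
red 54 223.0 257.5 [0.6502 0.0526 0.066 ]
yel 59 234.1 279.3 [0.6849 0.0662 0.066 ]
grn 49 290.8 257.7 [0.6528 0.1493 0.066 ]
blu 63 280.7 279.1 [0.6861 0.1342 0.066 ]
centre [0.6515 0.101  0.066 ] safe yaw -1.5414420126291328
yaw2 -1.0599214206766292
handle [[0.5505 0.0506 0.046 ]
 [0.5518 0.104  0.046 ]
 [0.5531 0.1588 0.046 ]]
screws [[ 0.6059 -0.013   0.064 ]
 [ 0.6122  0.2174  0.064 ]]
```

View pics/d.png

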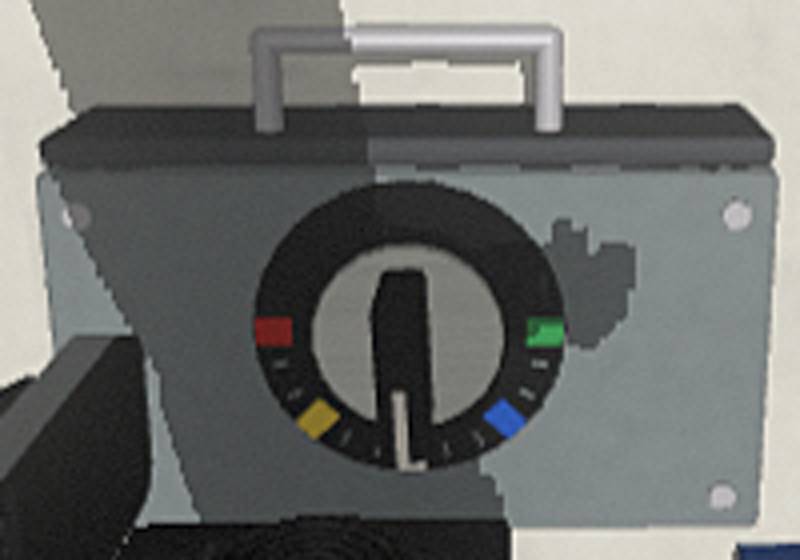

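```bash
python3 - <<'E'
from h import *
plan((.6515,.101,.095),88.5)
E
```

```text
t 2.53 pos [0.5503 0.1344 0.2962] yaw 88.52 q [0.24 0.32 0.15 1.4  0.   0.26] F [-0.8 -0.3 -0.4] op 1.001
shift [-0.309  2.012 -1.022] turn deg 0.02 share 0.0001
```

```bash
python3 -m crank '[-1,-0.31,0.3,-1,0,-1,-0.31,0.3,-1,0,-1,-0.31,0.3,-1,0,-1,-0.31,0.3,-1,0]'|head -2
python3 -m crank '[-1,0,1,-0.02,0,-1,0,1,-0.02,0,-1,0,1,-0.02,0,-1,0,1,-0.02,0,-1,0,1,-0.02,0]'|head -2
python3 - <<'E'
from h import *
plan((.6515,.101,.095),88.6)
E
```

```text
time: 2.87
ee_pos: [0.6533, 0.0983, 0.2622]
time: 3.28
ee_pos: [0.6511, 0.0999, 0.1657]
t 3.28 pos [0.6511 0.0999 0.1657] yaw 88.53 q [0.15 0.52 0.13 1.19 0.   0.18] F [ 0.2 -0.1 -0.2] op 1.002
shift [ 0.012  0.707 -0.006] turn deg -0.07 share -0.0004
```

Descend and grip.

```bash
python3 -m crank '[-1,0.01,0.7,0,0,-1,0.01,0.7,0,0,-1,0.01,0.7,0,0,-1,0.01,0.7,0,0]'|head -2
python3 -m crank '[1,0,0,0,0,1,0,0,0,0,1,0,0,0,0,1,0,0,0,0,1,0,0,0,0,1,0,0,0,0,1,0,0,0,0,1,0,0,0,0,1,0,0,0,0,1,0,0,0,0]' 30
python3 - <<'E'
from h import *
plan((.6515,.101,.095),88.6)
from cell import r
f=r.grab_frame("wrist"); cv2.imwrite("pics/e.png",cv2.cvtColor(f["image"],cv2.COLOR_RGB2BGR))
E
```

```text
time: 3.62
ee_pos: [0.6524, 0.1006, 0.0973]
time: 4.45
ee_pos: [0.653, 0.1002, 0.0968]
eef_rot: [-0.506, 0.507, 0.494, -0.493]
force: [0.2, -0.8, 5.1]
opening: 0.002
t 4.45 pos [0.653  0.1002 0.0968] yaw 88.56 q [ 0.15  0.55  0.01  1.03 -0.    0.18] F [ 0.2 -0.8  5.1] op 0.002
shift [0.008 0.018 0.016] turn deg -0.04 share -0.0002
```

View pics/e.png

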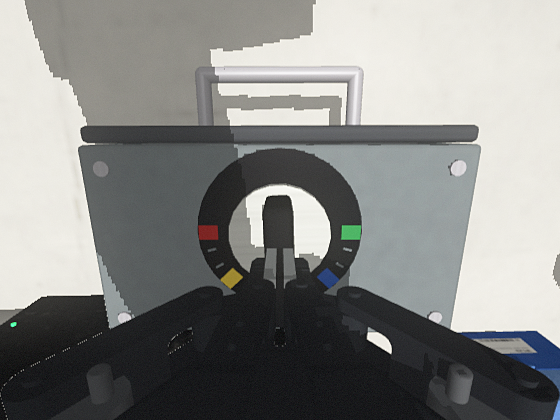

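```bash
python3 - <<'E'
import cv2
i=cv2.imread("pics/e.png")[180:350,190:370]; cv2.imwrite("pics/e2.png",cv2.convertScaleAbs(cv2.resize(i,None,fx=3.5,fy=3.5,interpolation=cv2.INTER_CUBIC),alpha=2))
E
```

```text
(no output)
```

View pics/e2.png

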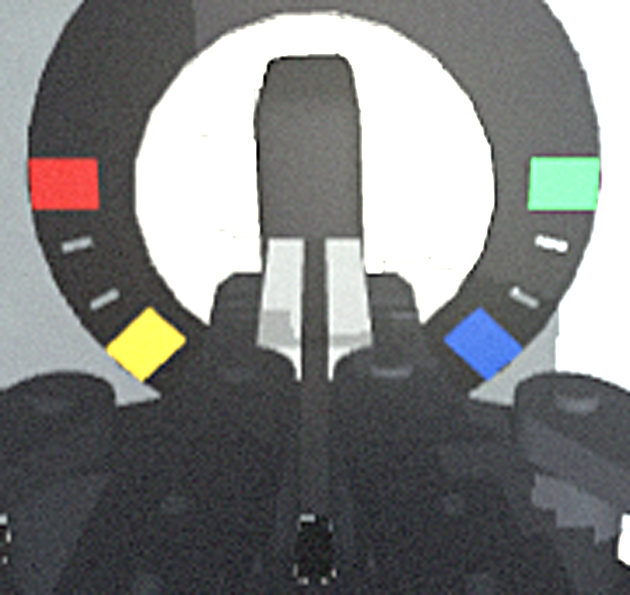

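The zoom shows both fingertips over the bar's width with a narrow gap, rather than beside it. I check the geometry by projecting known points.

```bash
python3 - <<'E'
from h import *; from cell import r
s=r.state(); f=r.grab_frame("wrist"); A=Rq(s["eef_rot"])
for n,P in[("bar front top",(.6235,.101,.112)),("bar centre top",(.6515,.101,.112)),("bar front bottom",(.6235,.101,.074)),("disc front",(.6175,.101,.074)),("handle",(.5515,.1036,.046))]: print(n,px(f,P,s).round())
for n,t in[("tip camside",(0,.014,.011)),("tip",(0,.014,0)),("grasp camside",(0,-.005,.011)),("tip+8",(.008,.014,.011))]: print(n,px(f,s["ee_pos"]+A@np.array(t),s).round())
E
```

```text
bar front top [279. 208.]
bar centre top [280. 260.]
bar front bottom [279. 194.]
disc front [279. 184.]
handle [280.  77.]
tip camside [279. 226.]
tip [279. 243.]
grasp camside [279. 236.]
tip+8 [292. 226.]
```

The closed fingertips seem to be sitting above the bar's top instead of straddling it, and the 5 N upward force agrees. I open, go lower step by step while watching the force, and test the grip again.

```bash
python3 -m crank '[-1,0,-0.1,0,0,-1,0,-0.1,0,0,-1,0,-0.1,0,0,-1,0,0,0,0,-1,0,0,0,0,-1,0,0,0,0,-1,0,0,0,0,-1,0,0,0,0,-1,0,0,0,0]'
python3 -m crank '[-1,0.01,0.1,0.015,0,-1,0.01,0.1,0.015,0,-1,0.01,0.1,0.015,0]'|grep -E "pos|force"
python3 -m crank '[-1,0,0.08,0,0,-1,0,0.08,0,0,-1,0,0.08,0,0]'|grep -E "pos|force"
python3 -m crank '[1,0,0,0,0,1,0,0,0,0,1,0,0,0,0,1,0,0,0,0,1,0,0,0,0,1,0,0,0,0,1,0,0,0,0,1,0,0,0,0,1,0,0,0,0,1,0,0,0,0]' 25
python3 - <<'E'
from h import *; from cell import r
f=r.grab_frame("wrist"); i=f["image"][180:420,100:460]
cv2.imwrite("pics/g.png",cv2.convertScaleAbs(cv2.cvtColor(cv2.resize(i,None,fx=2,fy=2),cv2.COLOR_RGB2BGR),alpha=2))
E
```

```text
time: 5.3
ee_pos: [0.6525, 0.1002, 0.0961]
eef_rot: [-0.506, 0.506, 0.494, -0.494]
force: [0.1, 0.5, -0.9]
opening: 1.0
ee_pos: [0.65, 0.1011, 0.0851]
force: [0.0, -0.2, -0.5]
ee_pos: [0.6504, 0.1011, 0.0773]
force: [0.0, 0.4, -0.1]
time: 6.63
ee_pos: [0.651, 0.1003, 0.0785]
eef_rot: [-0.506, 0.507, 0.493, -0.494]
force: [-1.8, -5.7, 3.8]
opening: 0.178
```

View pics/g.png

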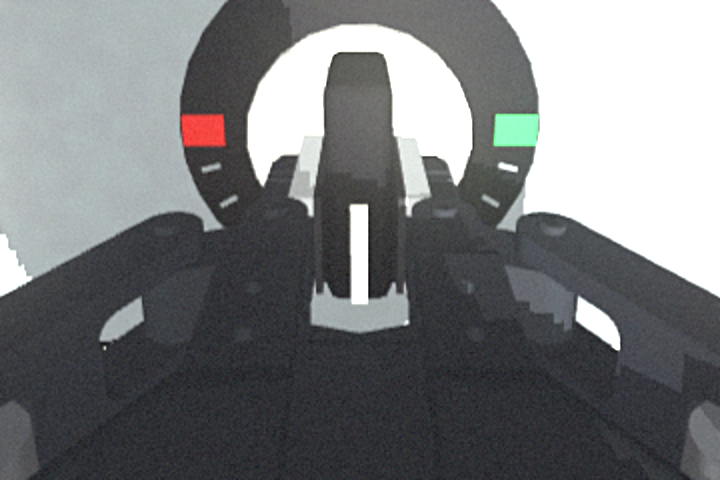

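The bar with its white pointer line at (360,250) is now gripped between the pads, opening 0.178 (about 15 mm). So the tips effectively sit about 30 mm farther back than stated, and I'll allow for that from here on. Turn left to green, then pause.

```bash
python3 -m crank '[1,0,0,0,-0.1,1,0,0,0,-0.1,1,0,0,0,-0.1,1,0,0,0,-0.2,1,0,0,0,-0.2,1,0,0,0,-0.2,1,0,0,0,-0.25,1,0,0,0,-0.25,1,0,0,0,-0.25]'|grep -E "pos|force|opening"
python3 -m crank '[1,0,0,0,-0.1,1,0,0,0,-0.1,1,0,0,0,-0.1,1,0,0,0,-0.2,1,0,0,0,-0.2,1,0,0,0,-0.2,1,0,0,0,-0.25,1,0,0,0,-0.25,1,0,0,0,-0.25]'|grep -E "pos|force|opening"
python3 -c "
from h import *
plan((.6515,.101,.078),88.6+90)"
```

```text
ee_pos: [0.6508, 0.1006, 0.0784]
force: [-2.8, -3.9, 5.2]
opening: 0.178
ee_pos: [0.6504, 0.1008, 0.0784]
force: [-3.0, -3.8, 6.6]
opening: 0.178
t 8.18 pos [0.6504 0.1008 0.0784] yaw 178.55 q [ 0.15  0.56 -0.02  0.99 -0.   -1.39] F [-3.  -3.8  6.6] op 0.178
shift [-0.011  0.004 -0.002] turn deg -0.05 share -0.0003
```

```bash
python3 -m crank '[1,0,0,0,0,1,0,0,0,0,1,0,0,0,0,1,0,0,0,0,1,0,0,0,0,1,0,0,0,0,1,0,0,0,0,1,0,0,0,0,1,0,0,0,0,1,0,0,0,0]'|head -1
python3 -m crank '[1,0,0,0,0,1,0,0,0,0,1,0,0,0,0,1,0,0,0,0,1,0,0,0,0]'|head -1
for i in 1 2 3; do python3 -m crank '[1,0,0,0,0.1,1,0,0,0,0.1,1,0,0,0,0.1,1,0,0,0,0.2,1,0,0,0,0.2,1,0,0,0,0.2,1,0,0,0,0.25,1,0,0,0,0.25,1,0,0,0,0.25]'|grep -E "pos|force|opening"; done
python3 -c "
from h import *
plan((.6515,.101,.078),88.6-45)"
python3 - <<'E'
from h import *; from cell import r
f=r.grab_frame("wrist"); i=f["image"][100:400,100:460]
cv2.imwrite("pics/i.png",cv2.convertScaleAbs(cv2.cvtColor(cv2.resize(i,None,fx=2,fy=2),cv2.COLOR_RGB2BGR),alpha=2))
E
```

```text
time: 9.02
time: 9.43
ee_pos: [0.6508, 0.1006, 0.0784]
force: [-2.6, -4.4, 4.9]
opening: 0.179
ee_pos: [0.6509, 0.1003, 0.0784]
force: [-0.9, -5.0, 5.9]
opening: 0.179
ee_pos: [0.6508, 0.0999, 0.0785]
force: [-1.9, -5.7, 4.2]
opening: 0.18
t 11.68 pos [0.6508 0.0999 0.0785] yaw 43.37 q [ 0.15  0.56 -0.02  0.99 -0.    0.97] F [-1.9 -5.7  4.2] op 0.18
shift [0.013 0.005 0.003] turn deg -0.23 share -0.0013
```

View pics/i.png

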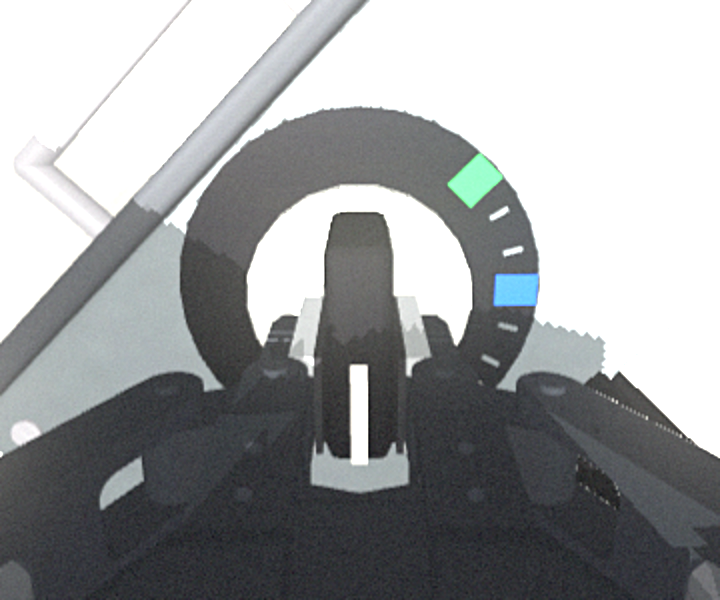

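The bar stayed in the grip and blue lies square to the pointer at (515,290), so the dial is on yellow. Pause there, then turn left 90° to blue, pause and release.

```bash
python3 -m crank '[1,0,0,0,0,1,0,0,0,0,1,0,0,0,0,1,0,0,0,0,1,0,0,0,0,1,0,0,0,0,1,0,0,0,0,1,0,0,0,0,1,0,0,0,0,1,0,0,0,0]'|head -1
python3 -m crank '[1,0,0,0,0,1,0,0,0,0,1,0,0,0,0,1,0,0,0,0,1,0,0,0,0]'|head -1
for i in 1 2; do python3 -m crank '[1,0,0,0,-0.1,1,0,0,0,-0.1,1,0,0,0,-0.1,1,0,0,0,-0.2,1,0,0,0,-0.2,1,0,0,0,-0.2,1,0,0,0,-0.25,1,0,0,0,-0.25,1,0,0,0,-0.25]'|grep -E "pos|force|opening"; done
python3 -m crank '[1,0,0,0,0,1,0,0,0,0,1,0,0,0,0,1,0,0,0,0,1,0,0,0,0,1,0,0,0,0,1,0,0,0,0,1,0,0,0,0,1,0,0,0,0,1,0,0,0,0]'|head -1
python3 -m crank '[1,0,0,0,0,1,0,0,0,0,1,0,0,0,0,1,0,0,0,0,1,0,0,0,0]'|head -1
python3 -c "
from h import *
plan((.6515,.101,.078),88.6+45)"
python3 -m crank '[-1,0,0,0,0,-1,0,0,0,0,-1,0,0,0,0,-1,0,0,0,0,-1,0,0,0,0,-1,0,0,0,0,-1,0,0,0,0,-1,0,0,0,0]'|tail -1
python3 -m crank '[-1,0,-1,0,0,-1,0,-1,0,0,-1,0,-1,0,0,-1,0,-1,0,0]'|head -2
python3 - <<'E'
from h import *
a=np.radians(-1.5); hx,hy=.5515,.1036
plan((hx,hy,.178),-1.5)
E
```

```text
time: 12.57
time: 12.98
ee_pos: [0.6509, 0.1003, 0.0784]
force: [-2.3, -5.4, 4.1]
opening: 0.179
ee_pos: [0.6508, 0.1007, 0.0784]
force: [-1.9, -4.5, 4.9]
opening: 0.179
time: 15.32
time: 15.73
t 15.73 pos [0.6508 0.1007 0.0784] yaw 133.48 q [ 0.15  0.56 -0.02  0.99 -0.   -0.6 ] F [-2.2 -4.7  4.6] op 0.184
shift [-0.003  0.004 -0.008] turn deg -0.12 share -0.0007
opening: 1.0
time: 16.73
ee_pos: [0.6546, 0.1018, 0.1843]
t 16.73 pos [0.6546 0.1018 0.1843] yaw 133.55 q [ 0.15  0.5   0.16  1.21  0.   -0.61] F [1.9 0.  0.6] op 0.999
shift [0.724 0.052 0.735] turn deg -44.95 share -0.2497
```

```bash
python3 -m crank '[0.4,0.72,0,0.73,-0.25,0.4,0.72,0,0.73,-0.25,0.4,0.72,0,0.73,-0.25,0.4,0.72,0,0.73,-0.25,0.4,0.72,0,0.73,-0.25,0.4,0.72,0,0.73,-0.25,0.4,0.72,0,0.73,-0.25,0.4,0.72,0,0.73,-0.25]'|tail -1
python3 - <<'E'
from h import *; from cell import r
plan((.5515,.1036,.022),-1.5)
s=r.state(); f=r.grab_frame("wrist")
cv2.imwrite("pics/j.png",cv2.cvtColor(f["image"],cv2.COLOR_RGB2BGR))
for P in [(.5515,.1036,.046),(.5501,.0536,.046),(.5528,.1536,.046)]: print(px(f,P,s))
E
```

```text
opening: 0.297
t 17.4 pos [0.5479 0.103  0.1774] yaw 178.59 q [ 0.19  0.33 -0.13  1.1   0.   -1.36] F [ 0.2  0.1 -0. ] op 0.297
shift [-0.038  1.554 -0.007] turn deg 0.09 share 0.0005
[276.87383606 203.93792273]
[277.00075055 153.52589106]
[276.85216098 250.12056008]
```

View pics/j.png

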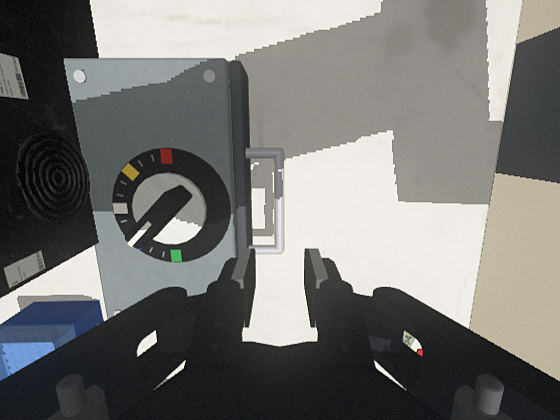

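The handle bar is at (279,200), against a predicted 277, and the pointer at (138,236) covers the blue mark. I descend and grip.

```bash
python3 -m crank '[0.4,-0.04,0.9,0,0,0.4,-0.04,0.9,0,0,0.4,-0.04,0.9,0,0,0.4,-0.04,0.9,0,0]'|grep -E "pos|force"
python3 -m crank '[0.4,0,0.3,0,0,0.4,0,0.3,0,0,0.4,0,0.3,0,0]'|grep -E "pos|force"
python3 -m crank '[0.4,0,0.15,0,0,0.4,0,0.25,0,0,0.4,0,0.34,0,0,0.4,0,0.34,0,0]'|grep -E "pos|force"
python3 -m crank '[1,0,0,0,0,1,0,0,0,0,1,0,0,0,0,1,0,0,0,0,1,0,0,0,0,1,0,0,0,0]' 60
```

```text
ee_pos: [0.549, 0.1023, 0.085]
force: [0.0, -1.4, 0.5]
ee_pos: [0.5522, 0.1029, 0.0589]
force: [0.0, 0.4, 0.1]
ee_pos: [0.5517, 0.1028, 0.0235]
force: [-0.1, 0.4, 0.6]
time: 18.87
ee_pos: [0.5483, 0.103, 0.0242]
eef_rot: [-0.011, 0.006, 0.707, -0.707]
force: [-7.8, 0.8, 4.2]
opening: 0.088
```

```bash
python3 -m crank '[1,0.12,0,0,0,1,0.24,0,0,0,1,0.36,0,0,0,1,0.48,0,0,0,1,0.6,0,0,0,1,0.7,0,0,0,1,0.8,0,0,0,1,0.86,0,0,0,1,0.9,0,0,0,1,0.9,0,0,0]'
python3 -m crank '[1,0.02,0,0,0,1,0.04,0,0,0,1,0.04,0,0,0,1,0.04,0,0,0]'
```

```text
time: 19.7
ee_pos: [0.4612, 0.105, 0.0243]
eef_rot: [0.009, -0.008, -0.707, 0.707]
force: [-1.0, -1.3, -1.2]
opening: 0.082
time: 20.03
ee_pos: [0.4604, 0.105, 0.0243]
eef_rot: [0.008, -0.01, -0.707, 0.707]
force: [4.6, -2.6, -6.8]
opening: 0.083
```

The drawer travelled 88 mm and the force rises at the stop, so it is fully open. Release, rise, and head to cassette 1.

```bash
python3 -m crank '[0.4,0,0,0,0,0.4,0,0,0,0,0.4,0,0,0,0,0.4,0,0,0,0]'|grep -E "pos|force|op"
for i in 1 2; do python3 -m crank '[0.4,0,-1,0,0,0.4,0,-1,0,0,0.4,0,-1,0,0,0.4,0,-1,0,0]'|grep -E "pos|force"; done
python3 -m crank '[-1,0,0,0.95,0.5,-1,0,0,0.95,0.5,-1,0,0,0.95,0.5,-1,0,0,0.95,0.5,-1,0,0,0.95,0.5,-1,0,0,0.95,0.5,-1,0,0,0.95,0.5,-1,0,0,0.95,0.5,-1,0,0,0.95,0.5,-1,0,0,0.95,0.5]'|grep -E "pos|force"
python3 - <<'E'
from h import *
plan((.50,-.25,.22),88.5)
E
```

```text
ee_pos: [0.4585, 0.1057, 0.0244]
force: [-0.5, 1.0, -0.6]
opening: 0.302
ee_pos: [0.4621, 0.1065, 0.1288]
force: [0.8, -0.2, -1.0]
ee_pos: [0.461, 0.1062, 0.228]
force: [0.2, 0.5, -0.5]
ee_pos: [0.4549, 0.0105, 0.2221]
force: [1.3, -0.2, -0.5]
t 21.87 pos [0.4549 0.0105 0.2221] yaw 106.59 q [ 0.02  0.14 -0.28  1.16  0.   -0.27] F [ 1.3 -0.2 -0.5] op 0.995
shift [-2.625  0.019  0.312] turn deg 18.09 share 0.1005
```

```bash
python3 -m crank '[-1,-0.9,0,0.1,0.1,-1,-0.9,0,0.1,0.1,-1,-0.9,0,0.1,0.1,-1,-0.9,0,0.1,0.1]'|grep pos
for i in 1 2; do python3 -m crank '[-1,-0.87,0,0,0,-1,-0.87,0,0,0,-1,-0.87,0,0,0,-1,-0.87,0,0,0]'|grep pos; done
python3 - <<'E'
from h import *; from cell import r
import pickle
for k in range(1): 
    s=r.state(); f=r.grab_frame("wrist"); pickle.dump((s,f),open("k.pkl","wb"))
plan((.5,-.25,.22),88.5)
print(*blobs(f,(5,130,80),(18,255,255),.036,s,amin=150),sep="\n")
t=r.grab_frame("top"); print("top",*blobs(t,(5,130,100),(18,255,255),.036),sep="\n")
c=r.grab_frame("scene"); print("scene",*blobs(c,(5,130,100),(18,255,255),.036),sep="\n")
im=np.hstack([f["image"],t["image"]]); cv2.imwrite("pics/k.png",cv2.cvtColor(cv2.resize(im,(800,300)),cv2.COLOR_RGB2BGR))
E
```

```text
ee_pos: [0.4722, -0.0804, 0.2221]
ee_pos: [0.4703, -0.1661, 0.2227]
ee_pos: [0.4694, -0.2523, 0.2231]
t 22.92 pos [ 0.4692 -0.2511  0.2232] yaw 88.98 q [-0.49  0.27 -0.1   1.2   0.   -0.47] F [ 0.5  0.9 -0.5] op 1.0
shift [ 0.016  0.032 -0.308] turn deg 0.48 share 0.0027
([285.0, 257.0], [552.0, -245.0], [42.0, 66.0], 154.3)
([164.0, 173.0], [444.0, -386.0], [62.0, 43.0], 6.6)
top
([365.0, 196.0], [554.0, -243.0], [41.0, 64.0], 154.3)
scene
([370.0, 197.0], [433.0, -373.0], [62.0, 42.0], 30.3)
```

View pics/k.png

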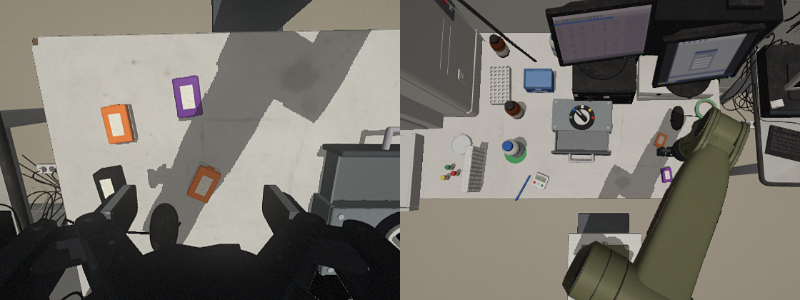

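The wrist half shows the orange cassettes at about (205,183) and (117,122) with purple and black look-alikes beside them. The top half shows the drawer open and the dial on blue, with still only two orange ones. I pick the nearer at (552,-245) mm.

```bash
python3 -c "
from h import *
plan((.553,-.2445,.12),64.3)"
```

```text
t 23.02 pos [ 0.4693 -0.2504  0.2236] yaw 89.08 q [-0.49  0.27 -0.1   1.2   0.   -0.47] F [-0.4 -0.4  0.6] op 0.999
shift [ 0.07   1.035 -0.837] turn deg 24.78 share 0.1377
```

```bash
python3 -m crank '[-1,0.07,0.3,-0.84,0.138,-1,0.07,0.3,-0.84,0.138,-1,0.07,0.3,-0.84,0.138,-1,0.07,1,-0.84,0.138,-1,0.07,1,-0.84,0.138,-1,0.07,1,-0.84,0.138]'|grep pos
python3 -m crank '[-1,0,0.3,0,0,-1,0,0.5,0,0,-1,0,0.5,0,0]'|grep pos
python3 -c "
from h import *
plan((.553,-.2445,.0),64.3)
from cell import r
s=r.state(); f=r.grab_frame('wrist'); print(*blobs(f,(5,130,60),(18,255,255),.036,s,amin=150),sep='\n')"
```

```text
ee_pos: [0.5495, -0.2426, 0.1179]
ee_pos: [0.5513, -0.2445, 0.0717]
t 23.77 pos [ 0.5513 -0.2445  0.0717] yaw 64.22 q [-0.42  0.49 -0.18  0.91  0.    0.03] F [-0.3 -0.1 -0.8] op 1.001
shift [ 0.007  0.717 -0.02 ] turn deg -0.08 share -0.0004
([279.0, 235.0], [554.0, -245.0], [41.0, 64.0], 154.3)
([29.0, 186.0], [447.0, -384.0], [62.0, 47.0], 6.2)
```

```bash
python3 -m crank '[-1,0.01,0.25,-0.02,0,-1,0.01,0.5,-0.02,0,-1,0.01,0.5,-0.02,0]'|grep -E "pos|force"
python3 -m crank '[-1,0,0.1,0,0,-1,0,0.18,0,0,-1,0,0.18,0,0]'|grep -E "pos|force"
python3 -m crank '[1,0,0,0,0,1,0,0,0,0,1,0,0,0,0,1,0,0,0,0,1,0,0,0,0,1,0,0,0,0,1,0,0,0,0]' 40
python3 -m crank '[1,0,-0.3,0,0,1,0,-1,0,0,1,0,-1,0,0,1,0,-1,0,0]'
python3 -c "
from h import *
plan((.5445,.175,.12),88.5)"
```

```text
ee_pos: [0.5545, -0.2457, 0.0228]
force: [-1.7, 1.0, -0.8]
ee_pos: [0.5561, -0.247, 0.0063]
force: [-0.2, 0.3, -0.5]
time: 24.9
ee_pos: [0.5567, -0.2475, 0.0071]
eef_rot: [-0.599, 0.6, 0.376, -0.375]
force: [-0.2, 0.4, 6.6]
opening: 0.481
time: 25.23
ee_pos: [0.5599, -0.249, 0.1125]
eef_rot: [-0.596, 0.603, 0.377, -0.373]
force: [0.8, 0.3, -0.7]
opening: 0.481
t 25.23 pos [ 0.5599 -0.249   0.1125] yaw 64.1 q [-0.42  0.46 -0.11  0.99 -0.    0.03] F [ 0.8  0.3 -0.7] op 0.481
shift [ 3.746 -0.096  1.99 ] turn deg -24.4 share -0.1356
```

```bash
for i in 1 2 3 4; do python3 -m crank '[1,0.9,-0.1,0.47,0,1,0.9,-0.1,0.47,0,1,0.9,-0.1,0.47,0,1,0.9,-0.1,0.47,0]'|grep pos; done
python3 -m crank '[1,0,0,0,-0.136,1,0,0,0,-0.136,1,0,0,0,-0.136,1,0,0,0,-0.136,1,0,0,0,-0.136]'|grep -E "pos|op"
python3 - <<'E'
from h import *; from cell import r
plan((.5455,.159,.05),88.5)
s=r.state(); f=r.grab_frame("wrist")
im=f["image"].copy()
for P in [(.541,.104,.006),(.5425,.159,.006),(.5395,.049,.006)]:
    p=px(f,P,s); print(p.round()); cv2.circle(im,tuple(int(v) for v in p),3,(255,0,255),-1)
print(*blobs(f,(5,130,60),(18,255,255),s["ee_pos"][2]+.03,s,amin=150),sep="\n")
cv2.imwrite("pics/l.png",cv2.cvtColor(im,cv2.COLOR_RGB2BGR))
E
```

```text
ee_pos: [0.5517, -0.1416, 0.1155]
ee_pos: [0.5494, -0.0409, 0.1256]
ee_pos: [0.5472, 0.06, 0.1357]
ee_pos: [0.5448, 0.1612, 0.1457]
ee_pos: [0.5441, 0.1566, 0.1452]
opening: 0.481
t 26.98 pos [0.5441 0.1566 0.1452] yaw 88.52 q [ 0.28  0.37 -0.17  1.03 -0.    0.31] F [ 0.3 -0.9 -2. ] op 0.481
shift [ 0.026  0.952 -0.014] turn deg 0.02 share 0.0001
[228. 199.]
[281. 199.]
[175. 199.]
([541.0, 344.0], [588.0, 293.0], [39.0, 19.0], 55.2)
([279.0, 264.0], [540.0, 157.0], [40.0, 65.0], 178.7)
```

View pics/l.png

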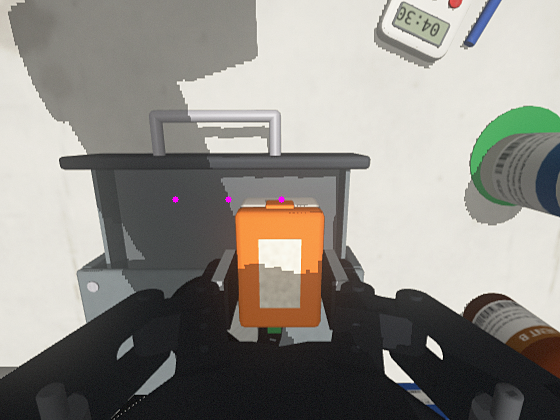

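The cassette is held level over the drawer, about (280,265). The drawer's front inner edge is at row 168, the safe's front edge at row 268, and the walls at columns 106 and 345. I convert these to positions before lowering.

```bash
python3 - <<'E'
from h import *; from cell import r
s=r.state(); f=r.grab_frame("wrist")
for n,uv,z in[("front in top",(215,168),.06),("body L",(90,269),.064),("body R",(358,269),.064),("wallL",(106,185),.036),("wallR",(346,185),.036),("handle",(215,116),.046)]: print(n,pt(f,uv,z,s).round(4))
E
```

```text
front in top [0.5035 0.1052 0.06  ]
body L [ 0.5891 -0.0124  0.064 ]
body R [0.5953 0.2257 0.064 ]
wallL [ 0.5186 -0.0016  0.036 ]
wallR [0.5244 0.2189 0.036 ]
handle [0.4619 0.1057 0.046 ]
```

```bash
python3 -m crank '[1,0.035,0,-0.07,0,1,0.035,0.4,-0.07,0,1,0.035,0.8,-0.07,0,1,0.035,0.9,-0.07,0,1,0.035,0.9,-0.07,0]'|grep -E "pos|force"
python3 -m crank '[1,0,0.15,0,0,1,0,0.3,0,0,1,0,0.36,0,0,1,0,0.36,0,0]'|grep -E "pos|force"
python3 -c "
from h import *
plan((.551,.160,.014),88.5)"
```

```text
ee_pos: [0.5479, 0.1609, 0.0526]
force: [-0.0, -1.2, -1.2]
ee_pos: [0.5513, 0.1621, 0.0204]
force: [-0.6, 0.2, -1.0]
t 27.83 pos [0.5513 0.1621 0.0204] yaw 88.56 q [ 0.29  0.49 -0.33  0.75 -0.    0.31] F [-0.6  0.2 -1. ] op 0.479
shift [-0.021  0.064  0.002] turn deg 0.06 share 0.0004
```

```bash
python3 -m crank '[1,-0.01,0.04,0,0,1,-0.01,0.065,0,0,1,-0.01,0.065,0,0]'|grep -E "pos|force"
python3 -m crank '[-0.32,0,0,0,0,-0.32,0,0,0,0,-0.32,0,0,0,0,-0.32,0,0,0,0,-0.32,0,0,0,0]'|grep -E "pos|force|op"
python3 -m crank '[-0.32,0,-0.2,0,0,-0.32,0,-0.5,0,0,-0.32,0,-1,0,0,-0.32,0,-1,0,0,-0.32,0,-1,0,0]'|grep -E "pos|force|op"
python3 - <<'E'
from h import *; from cell import r
s=r.state(); f=r.grab_frame("wrist")
print(*blobs(f,(5,130,60),(18,255,255),.042,s,amin=150),sep="\n")
plan((.42,-.37,.15),96.6)
t=r.grab_frame("top"); print("top",*blobs(t,(5,130,100),(18,255,255),.036),sep="\n")
E
```

```text
ee_pos: [0.5516, 0.1612, 0.0142]
force: [-0.3, -1.1, -1.7]
ee_pos: [0.5513, 0.1612, 0.0139]
force: [-0.7, -1.0, 0.2]
opening: 0.658
ee_pos: [0.5543, 0.1621, 0.1177]
force: [-0.7, 0.3, -0.3]
opening: 0.662
([549.0, 350.0], [693.0, 420.0], [47.0, 29.0], 54.2)
([278.0, 209.0], [549.0, 162.0], [41.0, 63.0], 178.6)
t 28.97 pos [0.5526 0.1616 0.1153] yaw 88.58 q [ 0.28  0.4  -0.2   0.96  0.    0.31] F [-0.1  0.1 -0.4] op 0.662
shift [-5.347 -0.359  1.193] turn deg -8.02 share -0.0445
top
([411.0, 231.0], [445.0, -386.0], [62.0, 41.0], 7.1)
```

```bash
for i in 1 2 3 4 5; do python3 -m crank '[-1,-0.9,-0.1,0.2,0,-1,-0.9,-0.1,0.2,0,-1,-0.9,-0.1,0.2,0,-1,-0.9,-0.1,0.2,0]'|grep pos; done
python3 -m crank '[-1,-0.85,0,0.1,-0.045,-1,-0.85,0,0.1,-0.045,-1,-0.85,0,0.1,-0.045,-1,-0.85,0,0.1,-0.045]'|grep pos
python3 - <<'E'
from h import *; from cell import r
s=r.state(); f=r.grab_frame("wrist")
print(*blobs(f,(5,130,60),(18,255,255),.036,s,amin=150),sep="\n")
plan((.445,-.386,.07),96.8)
E
```

```text
ee_pos: [0.5263, 0.069, 0.1218]
ee_pos: [0.5055, -0.0193, 0.1325]
ee_pos: [0.4845, -0.108, 0.143]
ee_pos: [0.4629, -0.1971, 0.1532]
ee_pos: [0.4411, -0.2865, 0.1632]
ee_pos: [0.429, -0.3704, 0.1627]
([259.0, 214.0], [443.0, -389.0], [63.0, 40.0], 6.7)
t 31.07 pos [ 0.4287 -0.369   0.1627] yaw 96.7 q [-0.71  0.36 -0.14  1.08  0.   -0.83] F [ 0.3 -0.  -0.3] op 1.001
shift [-0.191  0.926 -0.142] turn deg -0.1 share -0.0005
```

```bash
python3 -m crank '[-1,-0.2,0,-0.13,0,-1,-0.2,0.3,-0.13,0,-1,-0.2,0.7,-0.13,0,-1,-0.2,0.92,-0.13,0,-1,-0.2,0.92,-0.13,0]'|grep pos
python3 - <<'E'
from h import *; from cell import r
s=r.state(); f=r.grab_frame("wrist")
print(*blobs(f,(5,130,60),(18,255,255),.036,s,amin=150),sep="\n")
plan((.444,-.3875,.005),96.8)
E
```

```text
ee_pos: [0.4404, -0.3829, 0.0661]
([269.0, 236.0], [442.0, -389.0], [64.0, 41.0], 6.6)
t 31.53 pos [ 0.4417 -0.3846  0.0689] yaw 96.83 q [-0.72  0.46 -0.23  0.89  0.   -0.84] F [0.7 0.4 0.6] op 1.004
shift [-0.036  0.639 -0.022] turn deg 0.03 share 0.0002
```

```bash
python3 -m crank '[-1,-0.04,0.25,0,0,-1,-0.04,0.5,0,0,-1,-0.04,0.62,0,0,-1,-0.04,0.62,0,0]'|grep -E "pos|force"
python3 -m crank '[1,0,0,0,0,1,0,0,0,0,1,0,0,0,0,1,0,0,0,0,1,0,0,0,0,1,0,0,0,0,1,0,0,0,0]' 40
python3 -m crank '[1,0,-0.3,0,0,1,0,-1,0,0,1,0,-1,0,0,1,0,-1,0,0]'|grep -E "pos|force|op"
python3 - <<'E'
from h import *; from cell import r
s=r.state(); f=r.grab_frame("wrist")
print(*blobs(f,(5,130,60),(18,255,255),s["ee_pos"][2]+.03,s,amin=150),sep="\n")
plan((.548,.050,.145),88.5)
E
```

```text
ee_pos: [0.4435, -0.3911, 0.0089]
force: [-0.3, 0.9, 0.0]
time: 32.45
ee_pos: [0.4449, -0.3939, 0.0117]
eef_rot: [-0.469, 0.471, 0.529, -0.528]
force: [0.0, 1.5, 8.3]
opening: 0.477
ee_pos: [0.4473, -0.3967, 0.117]
force: [1.0, -1.1, -0.2]
opening: 0.477
([279.0, 262.0], [442.0, -397.0], [63.0, 39.0], 6.7)
t 32.83 pos [ 0.4462 -0.3957  0.114 ] yaw 96.67 q [-0.73  0.43 -0.15  0.98 -0.   -0.84] F [-0.2 -0.  -1.2] op 0.478
shift [ 4.307 -0.33  -1.531] turn deg 8.17 share 0.0454
```

```bash
for i in 1 2 3 4; do python3 -m crank '[1,0.86,-0.08,-0.3,0,1,0.86,-0.08,-0.3,0,1,0.86,-0.08,-0.3,0,1,0.86,-0.08,-0.3,0]'|grep pos; done
python3 -m crank '[1,0.86,0,-0.31,0.0454,1,0.86,0,-0.31,0.0454,1,0.86,0,-0.31,0.0454,1,0.86,0,-0.31,0.0454,1,0.86,0,-0.31,0.0454]'|grep -E "pos|op"
python3 - <<'E'
from h import *; from cell import r
s=r.state(); f=r.grab_frame("wrist")
print(*blobs(f,(5,130,60),(18,255,255),s["ee_pos"][2]+.03,s,amin=150),sep="\n")
plan((.549,.051,.019),88.5)
E
```

```text
ee_pos: [0.4627, -0.3013, 0.1167]
ee_pos: [0.4831, -0.214, 0.125]
ee_pos: [0.5035, -0.1261, 0.1333]
ee_pos: [0.5237, -0.0377, 0.1414]
ee_pos: [0.5434, 0.0495, 0.141]
opening: 0.476
([280.0, 262.0], [538.0, 50.0], [39.0, 62.0], 178.5)
([400.0, 212.0], [514.0, 105.0], [22.0, 32.0], 178.7)
t 34.63 pos [0.5431 0.0491 0.141 ] yaw 88.43 q [ 0.09  0.34 -0.23  1.01 -0.    0.12] F [ 0.  -0.1 -2.3] op 0.479
shift [ 0.023  1.22  -0.06 ] turn deg -0.07 share -0.0004
```

```bash
python3 -m crank '[1,0.02,0,-0.07,0,1,0.02,0.4,-0.07,0,1,0.02,0.8,-0.07,0,1,0.02,0.9,-0.07,0,1,0.02,0.9,-0.07,0]'|grep -E "pos|force"
python3 -m crank '[1,0,0.15,0,0,1,0,0.25,0,0,1,0,0.31,0,0,1,0,0.31,0,0]'|grep -E "pos|force"
python3 -m crank '[-0.32,0,0,0,0,-0.32,0,0,0,0,-0.32,0,0,0,0,-0.32,0,0,0,0,-0.32,0,0,0,0]'|grep -E "pos|force|op"
python3 -m crank '[-0.32,0,-0.2,0,0,-0.32,0,-0.5,0,0,-0.32,0,-1,0,0,-0.32,0,-1,0,0,-0.32,0,-1,0,0]'|grep -E "pos|force|op"
python3 -m crank '[-0.32,0,-0.5,0.8,0,-0.32,0,-0.5,0.8,0,-0.32,0,-0.5,0.8,0,-0.32,0,-0.5,0.8,0]'|grep -E "pos|force|op"
python3 - <<'E'
from h import *; from cell import r
s=r.state(); f=r.grab_frame("wrist"); t=r.grab_frame("top")
print(*blobs(f,(5,130,60),(18,255,255),.042,s,amin=150),sep="\n")
print("top",*blobs(t,(5,130,100),(18,255,255),.042),sep="\n")
plan((.4615,.1057,.12),178.5)
im=np.hstack([f["image"],t["image"]]); cv2.imwrite("pics/m.png",cv2.cvtColor(cv2.resize(im,(800,300)),cv2.COLOR_RGB2BGR))
E
```

```text
ee_pos: [0.547, 0.0515, 0.0484]
force: [-0.4, 0.4, -1.2]
ee_pos: [0.5504, 0.0528, 0.0205]
force: [-0.7, -0.1, 0.2]
ee_pos: [0.5511, 0.0533, 0.0212]
force: [0.1, 1.1, -0.1]
opening: 0.661
ee_pos: [0.5539, 0.0535, 0.1247]
force: [0.1, 0.6, -0.0]
opening: 0.662
ee_pos: [0.4682, 0.0552, 0.1711]
force: [1.0, -0.3, -0.1]
opening: 0.66
([279.0, 274.0], [547.0, 53.0], [41.0, 67.0], 179.6)
([384.0, 262.0], [540.0, 160.0], [43.0, 55.0], 178.5)
top
t 36.65 pos [0.471  0.0553 0.17  ] yaw 88.52 q [ 0.12  0.2  -0.34  1.03 -0.    0.14] F [ 0.5  0.4 -0.6] op 0.657
shift [0.501 0.5   0.108] turn deg -89.98 share -0.4999
```

View pics/m.png

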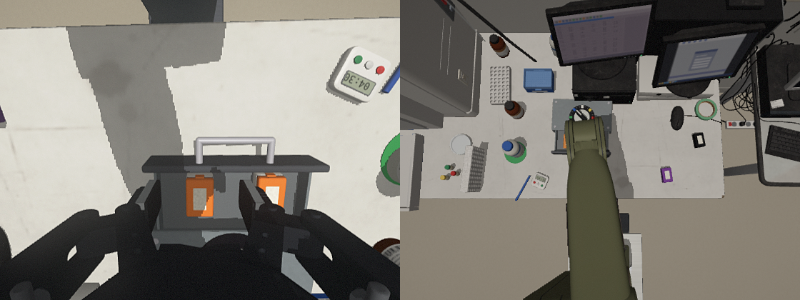

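Wrist half: both cassettes lie flat, lids up, side by side in the drawer at about (200,195) and (272,195). The top half shows no orange left on the bench. I re-grip the handle and push the drawer shut.

```bash
python3 -m crank '[0.4,0.5,0.2,0.1,-0.25,0.4,0.5,0.2,0.1,-0.25,0.4,0.5,0.2,0.1,-0.25,0.4,0.5,0.2,0.1,-0.25,0.4,0.5,0.2,0.1,-0.25,0.4,0.5,0.2,0.1,-0.25,0.4,0.5,0.2,0.1,-0.25,0.4,0.5,0.2,0.1,-0.25]'|grep pos
python3 -m crank '[0.4,0,0,0,-0.25,0.4,0,0,0,-0.25,0.4,0,0,0,-0.25,0.4,0,0,0,-0.25,0.4,0,0,0,-0.25,0.4,0,0,0,-0.25,0.4,0,0,0,-0.25,0.4,0,0,0,-0.25]'|grep pos
python3 - <<'E'
from h import *; from cell import r
plan((.4615,.1057,.024),178.5)
s=r.state(); f=r.grab_frame("wrist"); g=cv2.cvtColor(f["image"],cv2.COLOR_RGB2GRAY)
print("pred",px(f,(.4615,.1057,.046),s))
row=g[int(px(f,(.4615,.1057,.046),s)[1])]; print(row[240:330])
E
```

```text
ee_pos: [0.4628, 0.1056, 0.1491]
ee_pos: [0.4625, 0.1055, 0.1496]
t 37.98 pos [0.4625 0.1055 0.1496] yaw 178.46 q [ 0.22  0.22 -0.38  0.98 -0.   -1.32] F [-0.4 -0.   0.3] op 0.298
shift [ 0.009  1.256 -0.002] turn deg -0.04 share -0.0002
pred [281.73372732 210.13585268]
[ 67  71  72  66  65  57  59  56  65  65  52 100 255 240 236 235 236 236
 235 234 237 235 235 234 239 242 132 143 148 150 147 151 150 146 159 254
 201 125 170 191 206 229 241 238 212 206 185 181 245 238 238 239 237 238
 237 237 239 238 239 238 238 238 239 239 238 238 238 238 240 237 238 240
 240 239 239 237 240 239 240 237 239 238 237 238 236 237 239 239 239 238]
```

```bash
python3 -m crank '[0.4,0.01,0.4,0,0,0.4,0.01,0.75,0,0,0.4,0.01,0.9,0,0,0.4,0.01,0.9,0,0]'|grep -E "pos|force"
python3 -m crank '[0.4,0,0.15,0,0,0.4,0,0.3,0,0,0.4,0,0.35,0,0,0.4,0,0.35,0,0]'|grep -E "pos|force"
python3 -m crank '[1,0,0,0,0,1,0,0,0,0,1,0,0,0,0,1,0,0,0,0,1,0,0,0,0,1,0,0,0,0]' 60
python3 -m crank '[1,-0.1,0,0,0,1,-0.2,0,0,0,1,-0.3,0,0,0,1,-0.4,0,0,0,1,-0.5,0,0,0,1,-0.6,0,0,0,1,-0.7,0,0,0,1,-0.8,0,0,0,1,-0.86,0,0,0,1,-0.88,0,0,0]'
python3 -m crank '[1,-0.02,0,0,0,1,-0.03,0,0,0,1,-0.03,0,0,0,1,-0.03,0,0,0]'
```

```text
ee_pos: [0.4575, 0.1047, 0.0567]
force: [-0.2, -0.9, -0.3]
ee_pos: [0.4607, 0.1054, 0.0252]
force: [0.5, -0.4, 0.2]
time: 39.2
ee_pos: [0.4617, 0.1057, 0.0266]
eef_rot: [-0.009, 0.01, 0.707, -0.707]
force: [-1.2, -0.6, 7.1]
opening: 0.077
time: 40.03
ee_pos: [0.5485, 0.1037, 0.0265]
eef_rot: [-0.01, 0.009, 0.708, -0.707]
force: [-6.7, 1.0, 13.3]
opening: 0.08
time: 40.37
ee_pos: [0.5484, 0.1037, 0.0265]
eef_rot: [-0.011, 0.007, 0.708, -0.707]
force: [-9.0, 2.1, 13.4]
opening: 0.085
```

```bash
python3 -m crank '[0.4,0,0,0,0,0.4,0,0,0,0,0.4,0,0,0,0,0.4,0,0,0,0]'|grep -E "pos|force|op"
for i in 1 2; do python3 -m crank '[0.4,0,-0.2,0,0,0.4,0,-0.5,0,0,0.4,0,-0.8,0,0,0.4,0,-0.8,0,0]'|grep -E "pos|force"; done
python3 -m crank '[-1,-0.5,0,0,0.25,-1,-0.5,0,0,0.25,-1,-0.5,0,0,0.25,-1,-0.5,0,0,0.25,-1,-0.5,0,0,0.25,-1,-0.5,0,0,0.25,-1,-0.5,0,0,0.25,-1,-0.5,0,0,0.25]'|grep -E "pos|force"
python3 - <<'E'
from h import *; from cell import r
plan((.6515,.101,.078),133.6)
s=r.state(); f=r.grab_frame("wrist")
im=f["image"].copy(); p=px(f,(.5495,.1036,.046),s); print(p); cv2.circle(im,tuple(int(v) for v in p),2,(255,0,255),-1)
cv2.imwrite("pics/n.png",cv2.cvtColor(im,cv2.COLOR_RGB2BGR))
E
```

```text
ee_pos: [0.5523, 0.1031, 0.0255]
force: [0.5, -0.5, 0.0]
opening: 0.301
ee_pos: [0.5564, 0.1039, 0.1112]
force: [1.8, -0.9, 1.1]
ee_pos: [0.5558, 0.1038, 0.1912]
force: [1.6, 0.5, 0.2]
ee_pos: [0.602, 0.1017, 0.1847]
force: [-1.1, -0.5, -0.7]
t 42.03 pos [0.602  0.1017 0.1847] yaw 133.47 q [ 0.17  0.42  0.02  1.17 -0.   -0.59] F [-1.1 -0.5 -0.7] op 1.0
shift [-0.346  1.066 -0.355] turn deg -0.13 share -0.0007
[317.30115043 165.17635988]
```

View pics/n.png

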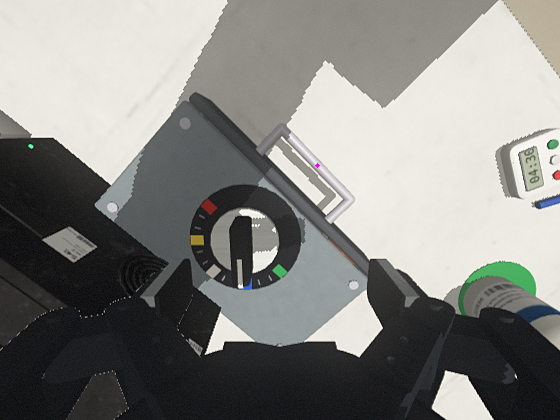

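The drawer is shut, with the handle back where it started (the dot at (317,165) lies on its bar), and the pointer is still on blue (240,285). I grip the dial again.

```bash
python3 -m crank '[-1,-0.35,0,-0.35,0,-1,-0.35,0,-0.35,0,-1,-0.35,0.5,-0.35,0,-1,-0.35,0.5,-0.35,0]'|grep -E "pos|force"
python3 -c "
from h import *
plan((.6515,.101,.078),133.6)"
```

```text
ee_pos: [0.6496, 0.1001, 0.1304]
force: [-1.8, -0.0, -0.8]
t 42.42 pos [0.6496 0.1001 0.1304] yaw 133.55 q [ 0.15  0.53  0.07  1.11 -0.   -0.61] F [-1.8 -0.  -0.8] op 1.0
shift [-0.008  0.523 -0.023] turn deg -0.05 share -0.0003
```

```bash
python3 -m crank '[-1,0,0.25,-0.01,0,-1,0,0.45,-0.01,0,-1,0,0.51,-0.01,0,-1,0,0.51,-0.01,0]'|grep -E "pos|force"
python3 -m crank '[1,0,0,0,0,1,0,0,0,0,1,0,0,0,0,1,0,0,0,0,1,0,0,0,0,1,0,0,0,0,1,0,0,0,0,1,0,0,0,0,1,0,0,0,0]' 25|grep -E "pos|force|op"
python3 -m crank '[1,0,0,0,0.1,1,0,0,0,0.1,1,0,0,0,0.1,1,0,0,0,0.2,1,0,0,0,0.2,1,0,0,0,0.2,1,0,0,0,0.25,1,0,0,0,0.25,1,0,0,0,0.25,1,0,0,0,0.25]'|grep -E "pos|force|op"
python3 -c "
from h import *
plan((.6515,.101,.078),88.6)"
```

```text
ee_pos: [0.6502, 0.101, 0.0828]
force: [0.3, 0.8, 0.7]
ee_pos: [0.6522, 0.1017, 0.0855]
force: [-2.3, 1.9, 6.3]
opening: 0.177
ee_pos: [0.6528, 0.1001, 0.0855]
force: [-1.4, -2.8, 5.3]
opening: 0.177
t 44.33 pos [0.6528 0.1001 0.0855] yaw 88.46 q [ 0.15  0.56 -0.01  1.   -0.    0.18] F [-1.4 -2.8  5.3] op 0.177
shift [0.009 0.075 0.014] turn deg -0.14 share -0.0008
```

Gripped and turned to white. Pause, release, rise clear, and check everything.

```bash
python3 -m crank '[1,0,0,0,0,1,0,0,0,0,1,0,0,0,0,1,0,0,0,0,1,0,0,0,0,1,0,0,0,0]'|head -1
python3 -m crank '[-1,0,0,0,0,-1,0,0,0,0,-1,0,0,0,0,-1,0,0,0,0,-1,0,0,0,0,-1,0,0,0,0,-1,0,0,0,0,-1,0,0,0,0]'|tail -1
for i in 1 2; do python3 -m crank '[-1,0,-1,0.1,0,-1,0,-1,0.1,0,-1,0,-1,0.1,0,-1,0,-1,0.1,0]'|grep -E "pos|force"; done
for i in 1 2; do python3 -m crank '[-1,0,0,0.9,0,-1,0,0,0.9,0,-1,0,0,0.9,0,-1,0,0,0.9,0]'|grep -E "pos|force"; done
python3 - <<'E'
from h import *; from cell import r
s=r.state(); f=r.grab_frame("wrist"); t=r.grab_frame("top")
print(*blobs(t,(5,130,100),(18,255,255),.036),sep="\n")
p=px(f,(.6515,.101,.09),s).round().astype(int); h=px(f,(.5505,.1036,.046),s); print(p,h)
i=f["image"]; y=max(p[1]-110,0); x=max(p[0]-110,0); a=cv2.resize(i[y:y+150,x:x+200],(400,300),interpolation=cv2.INTER_CUBIC)
im=np.hstack([a,cv2.resize(t["image"],(400,300))]); cv2.imwrite("pics/o.png",cv2.cvtColor(im,cv2.COLOR_RGB2BGR))
E
```

```text
time: 44.83
opening: 1.0
ee_pos: [0.6452, 0.1021, 0.1908]
force: [-0.3, -0.1, 0.1]
ee_pos: [0.634, 0.1022, 0.2898]
force: [0.8, 0.1, -0.4]
ee_pos: [0.5382, 0.1038, 0.2833]
force: [-0.4, 0.9, -0.7]
ee_pos: [0.4505, 0.1064, 0.2844]
force: [0.7, -0.6, -0.1]

[279 333] [278.77726013 253.86939364]
```

View pics/o.png

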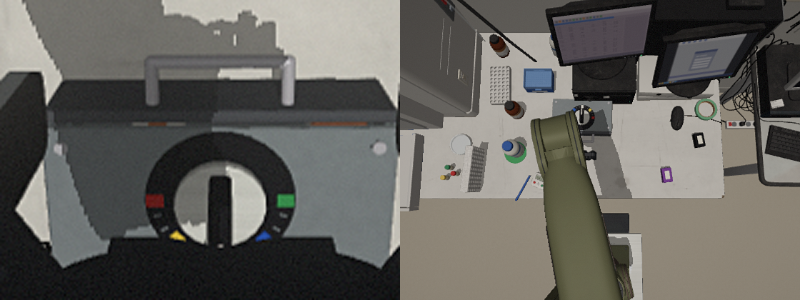

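The dial is on white and the bench is clear of orange. A sliver of orange shows in the slit at (160,124), so I check the handle-to-screw distance against the start (57 mm).

```bash
python3 - <<'E'
from h import *; from cell import r; import pickle
def edges(f,s,u,lo,hi):
    g=cv2.cvtColor(f["image"],cv2.COLOR_RGB2GRAY).astype(int); return [(v,int(g[v,u-2:u+3].mean())) for v in range(lo,hi)]
s=r.state(); f=r.grab_frame("wrist")
print("handle/screw now",pt(f,(279,253.5),.046,s)[0].round(4),[pt(f,(u,297.3),.064,s)[0].round(4) for u in(199,359)])
print("now",edges(f,s,300,247,292))
s0,f0=pickle.load(open("b.pkl","rb")); print("start",edges(f0,s0,272,178,226))
E
```

```text
handle/screw now 0.5544 [np.float64(0.6122), np.float64(0.618)]
now [(247, 94), (248, 89), (249, 97), (250, 104), (251, 105), (252, 95), (253, 88), (254, 146), (255, 195), (256, 196), (257, 194), (258, 194), (259, 140), (260, 47), (261, 47), (262, 53), (263, 50), (264, 51), (265, 49), (266, 51), (267, 52), (268, 51), (269, 51), (270, 50), (271, 50), (272, 50), (273, 49), (274, 47), (275, 60), (276, 76), (277, 78), (278, 75), (279, 74), (280, 67), (281, 58), (282, 65), (283, 93), (284, 111), (285, 121), (286, 122), (287, 120), (288, 122), (289, 121), (290, 109), (291, 76)]
start [(178, 216), (179, 219), (180, 203), (181, 164), (182, 163), (183, 185), (184, 218), (185, 217), (186, 170), (187, 144), (188, 126), (189, 126), (190, 118), (191, 177), (192, 223), (193, 215), (194, 212), (195, 213), (196, 211), (197, 212), (198, 214), (199, 220), (200, 188), (201, 100), (202, 51), (203, 59), (204, 61), (205, 61), (206, 59), (207, 60), (208, 59), (209, 73), (210, 88), (211, 90), (212, 90), (213, 87), (214, 83), (215, 72), (216, 96), (217, 111), (218, 114), (219, 133), (220, 137), (221, 137), (222, 120), (223, 73), (224, 46), (225, 44)]
```

At column 300 the handle bar actually spans rows 254–259 (I used 253.5). Corrected, it is about 57 mm from the screws, the same as at the start. The gripper also stopped at x = 0.5484, against 0.5483 when first gripped. The drawer is fully shut, so I hand in.

```bash
python3 -c "
from cell import r
print(r.state()['time'],r.sign_off())"
```

```text
the job is handed in; nothing more can be done
46.9833 None
```

I locked both orange-lidded cassettes in the safe and handed the job in at 47 s of the 192 s allowed. No verdict was reported.

- **Code:** the white bottle stood on the green mat, so I turned the dial left to green, right to yellow and left to blue. I paused over a second on each mark, stayed within about half a degree of it, and the dial held on blue until the drawer was shut.
- **Cassettes:** I pulled the drawer to its stop (88 mm) and set both cassettes flat, lids up. No orange was left on the bench in the last top view, although the arm hid part of it. No third cassette showed in any view.
- **Closing:** the handle came back to within 0.1 mm of its starting position, against a firm stop. I then turned the dial back to white, which the last picture confirms, and moved the gripper clear.

**Checks that disagreed:**
- **First dial grip:** the fingers closed on top of the dial bar with about 5 N and no turn. The fingertips sit about 30 mm farther back than stated, so I re-gripped 18 mm lower and allowed for that afterwards.
- **Drawer shut:** the last picture showed a thin orange sliver in the slit between drawer and safe. My first handle check then read about 3 mm off. With the handle's row corrected it matched the start to within about 1 mm.

I saw no sign that the bottles, mouse or timer moved, or the black and purple look-alikes, but I did not measure them again at the end.

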